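# Turn the heated microscope stage up on end in its slide-jaw holder

### The job

The heated microscope stage lies flat in the slide-jaw holder; turn it up on end there so that its red readout faces straight up. First take the green specimen case off the rail behind the sliding jaw and stand it in the white tray; then slide the jaw open while the stage still lies in place, slide the stage clear of the jaw tongues, stand it on end on the rail between the jaws, and push the jaw in until the stage is held square and without play between both tongues. Leave the other things where they are.

Things in the scene. Friction and masses are not known exactly. Their poses are not given: they have to be found in the camera images.
- holder: Slide-jaw holder, blue jaws, fixed. Origin on the bench. Own y: level clamping axis, from sliding jaw to fixed jaw; x across, z up. Rail 50 mm wide, top 20 mm above the bench, y -178 to +90 mm. Fixed jaw 60 mm wide, y 55 to 90 mm, top 40 mm above the bench. Each jaw face has a steel tongue 56 mm wide, 5 mm proud, 32.5 to 38.5 mm above the bench. Clamped on end, the stage's centre is at y +32, z 75 mm.
- tongue (a point): Middle of the fixed jaw's tongue tip: y = +50 mm in the holder's frame, x = 0, 35.5 mm above the bench.
- stop (a point): Top middle of the plate, 50 mm wide and 10 mm thick, that closes the rail's far end behind the sliding jaw: holder y -168 to -178 mm, top 50 mm above the bench.
- jaw (a joint): Sliding jaw, m: 0 = jaw faces 110 mm apart (flat stage clamped), + opens (to holder -y), range -0.075 to 0.035. Gap between tongue tips = 100 mm + this, so -0.064 clamps the stage on end. Stays where left, 3 N friction. Jaw 60 mm wide, 60 mm face to rear, top 39.5 mm above the bench. Opens at most about 8 mm while the case is behind it; over 10 mm is needed to free the stage.
- jaw_grip (a point): Centre of the top of the orange square post (24 x 24 mm, from 40 to 89.5 mm above the bench) that stands on the sliding jaw, to push or pinch it by; 47 mm behind the tip of the jaw's tongue.
- stage: Heated stage, 56 (own x) x 110 (own y) x 36 mm (own z), 0.4 kg, origin at its centre. Pale base 10 mm, white middle 11 mm, aluminium top 15 mm; the middle is 7 mm short at each end, a recess where the tongue enters: slide it over 5 mm off each tongue before lifting. At the start its axes are the holder's, centre 38 mm up. Grip its plain sides (own +x, -x). It stands well on its -y end.
- readout (a point): Middle of the red readout, in the recess of the stage's +y end (at the fixed jaw at the start): 49 mm from the stage's centre along own +y, 2.5 mm towards its underside.
- case: Green specimen case with white lid, upright box 40 mm (own x) by 43 mm (own y) by 70 mm high, about 90 g; origin at the centre of its underside. At the start it stands on the rail (20 mm up) between the sliding jaw's rear and the stop plate, square with the holder.
- tray: White tray, fixed, 150 mm (own x) by 120 mm (own y), rim 16 mm high, walls and floor 4 mm; origin on the bench under its centre. Left or right of the holder.
- dish: Bystander, leave it: flat lidded culture dish, 106 mm across, 28 mm high; origin at the centre of its underside.
- jar: Bystander, leave it: glass jar with white cap, 80 mm across, 120 mm high; origin at the centre of its underside.
- bottle: Bystander, leave it: amber bottle, 60 mm across, 145 mm high; origin at the centre of its underside.
- tube: Bystander, leave it: brown cardboard tube lying on the bench, 180 mm long, 27 mm thick, along its own x; origin at the centre of its underside.
- beaker: Bystander, leave it: white open beaker, 64 mm across, 75 mm high; origin at the centre of its underside.
- mailer: Bystander, leave it: small blue slide box, 32 x 85 mm, 28 mm high; origin at the centre of its underside.
Mind the look-alikes: they are no part of the job. Leave any pink look-alike of the stage alone. There is more than one size of the case; the one meant has the size given above.

How it is judged:
On the way, in this order (a step that is already met when the one before it is completed fails the run):
1. the case stands released in the tray (x of case in the frame of tray between -0.07 and 0.07 m and y of case in the frame of tray between -0.055 and 0.055 m and height (world z) of case below 0.012 m and angle between case's own z axis and vertical below 0.1 rad and linear speed of case below 0.03 m/s and contact force between case and the fingers below 0.1 N), for 0.2 s.
2. the jaw is open by 10 mm or more with the stage still lying flat on the rail (value of joint jaw above 0.01 m and height (world z) of stage below 0.042 m and angle between stage's own z axis and vertical below 0.1 rad), for 0.1 s.
3. the stage stands on end on the rail, readout up, between the open jaws, released (angle between stage's own y axis and vertical below 0.1 rad and height (world z) of readout above 0.11 m and height (world z) of stage below 0.08 m and x of stage in the frame of holder between -0.015 and 0.015 m and value of joint jaw above -0.058 m and linear speed of stage below 0.05 m/s and contact force between stage and the fingers below 0.1 N and y of stage in the frame of holder between -0.06 and 0.036 m), for 0.2 s.
At the end, for the whole second after the job is handed in: Stage on end on the rail, readout up (0.1 rad), square across the jaws (0.09 rad), within 15 mm of the rail's middle, centre 27 to 37 mm from the holder's origin towards the fixed jaw; jaw joint -0.067 to -0.062 (under 2 mm of play); case upright on the tray's floor; all at rest (angle between stage's own y axis and vertical below 0.1 rad and height (world z) of readout above 0.11 m and height (world z) of stage between 0.07 and 0.08 m and x of stage in the frame of holder between -0.015 and 0.015 m and y of stage in the frame of holder between 0.027 and 0.037 m and angle between the z axis of stage and the y axis of holder, either way round below 0.09 rad and value of joint jaw between -0.067 and -0.062 m and linear speed of stage below 0.02 m/s and x of case in the frame of tray between -0.07 and 0.07 m and y of case in the frame of tray between -0.055 and 0.055 m and height (world z) of case below 0.012 m and angle between case's own z axis and vertical below 0.1 rad and linear speed of case below 0.03 m/s); the robot touches nothing.
It fails at once if a bystander is shifted more than 15 mm (distance of any of dish, jar, bottle, tube, beaker, mailer from where it was at the start of the episode above 0.015 m).
It fails at once if a bystander is tipped (angle between any of dish, jar, bottle, tube, beaker, mailer's own z axis and vertical above 0.3 rad).
It fails at once if the case is tipped over (angle between case's own z axis and vertical above 0.9 rad).
It also fails if it takes over 72 s, if anything falls off the work surface, if the arm or the gripper's body presses on something with over 40 N, if the wrist force passes 120 N, or if a joint passes its speed limit or range.

### The arm

A 7-joint arm with a two-finger parallel gripper is mounted at the origin on the work surface. World frame = base frame: x ahead of the robot, y to its left, z up, the work surface at z = 0. Lengths are in m, angles in rad, forces in N, time in s.
With the tool pointing down it reaches from about 0.4 to 0.85 m from the base axis. Payload 6.9 kg.
Tool frame: the origin (TCP) lies between the finger pads; the fingertips stand 22 mm ahead of it and the grasp point (between the pads) lies 3 mm ahead of it; z points along the fingers, y is the line along which they close (so a half turn about z gives the same grasp; the last joint's range is limited). The gripper opens to 85 mm and grips with 20 to 120 N. Pads are 22 mm wide; open, the fingers measure 114 mm over their backs; the gripper's body (76 mm by 85 mm) begins 54 mm behind the grasp point. The pads swing forward as they close: fully open they stand 13 mm farther back than shut.
Start: joints at [-1.2, 0.507, -0.238, 1.5, 0.126, 1.149, -0.155], TCP at [0.164, 0.603, 0.253] pointing down, gripper open.
Joint ranges: [-3.08, 3.08], [-0.24, 2.05], [-1.43, 1.35], [0, 2.5], [-1.52, 4.66], [0.17, 1.96], [-2.89, 2.89]. Speed limits (rad/s): [2.39, 2.39, 3.14, 3.14, 3.14, 3.14, 3.14].

### API

Orientations are given as a unit quaternion [w, x, y, z].
In Python, from bench import env, viewer, job, finder gives the robot as it stands.
- The arm moves only by the tool arm_command, never from a script. Its argument "commands" is text: rows parted by semicolons, each of 7 numbers parted by spaces: the opening, from 0 (shut) to 1 (fully open), then the shift along the world's x, y, z in units of 25 mm (1.0 is 25 mm), then the turn, a rotation vector about the world's x, y, z in units of 5 degrees (1.0 is 5 degrees). In form: hand dx dy dz rx ry rz; .... A call has 1 to 20 rows; each row shifts and turns the commanded pose from where the row before left it; what a row does not reach is not made up. A row lasts 1/10 s, in which the tool goes at most 50 mm and 8.59 degrees, less where a joint would pass 70% of its speed; a pose out of reach is approached as far as the arm can. A call is refused whole if a number of a shift passes 1 or a number of a turn 1, either way. A call with a gripper value outside its range is refused whole. The fingers move at their own pace and stop on an object; "force" is the grip in N (left out, the last holds). Time passes only in rows, so rows that do not move let the fingers close. It gives the time, the measured TCP pose, the force and the opening at its end, in the units of the state.
- env.get_obs(): the state, without advancing time (a new reading comes with each control period).
- viewer.snapshot(name): name is "scene" or "side" or "wrist"; returns the picture (384x512x3 uint8, red, green, blue); there is no depth.
- viewer.camera_params(name): a dict with "vfov" (degrees; the focal length in pixels is half the picture's height over the tangent of half this angle, whatever the lens; pixels are square), "cx", "cy" (the principal point, pixels), "rvec" (rotation vector, rad) and "tvec" (3), from world to camera coordinates, as OpenCV has them; the wrist camera has in their place "T_tool_cam" (4x4, takes a point from camera to tool coordinates, whose origin is the TCP and whose axes are the flange's). Camera axes: x right, y down, z forward; pixel columns grow to the right and rows downward; lengths in m; the calibration is good to about 2 mm. A picture is of the moment at which its call begins: read the wrist's pose just before it. camera_params takes no time and is no camera call.
- job.finish_job(): hands the job in, once; it reports no verdict.
Trained networks look in the newest picture that a camera, given by its name, has taken for a name from the list of things; names that differ only in an ending like _2 or _b are one class to them, and where a whole thing is asked for, a point or a joint stands for the part that bears it (a point fixed in the world has none). Each returns a list of dicts, best first, with "score" (0 to 1); they miss things now and then, are a little off and sometimes report something else, mostly with a low value. They report only what shows in the picture. A call takes as long as a camera call. They do not tell look-alikes from the thing itself.
- finder.trace(camera, name): "mask" (384x512 bool, what is visible of it) and "extent" ([left, top, right, bottom] in pixels, round what is visible of it).
The state is a dict: "t": time; "qpos": joint angles; "joint_velocities": joint speeds; "joint_torque": joint torques, N m; "position": TCP position; "orientation": TCP orientation; "contact_force": force on the tool from outside, world axes, zero at the start; "moment": the same for the moment, N m; "finger_gap": finger opening in m.
Only numpy, scipy, OpenCV 4.12 (cv2) and the standard library are available. Lean on these libraries where they do the work, as an engineer would, in place of code of your own. Each camera call takes 0.05 s, during which the arm holds its last target. There are 200 camera calls.

## Working session

There is one attempt and no reset: what is moved stays moved. The work goes in short steps, Python scripts to look and compute and a tool call to move; the robot and the scene stay as the last step left them, time stands still between calls to the robot, and variables do not carry over. Pictures are saved under pics/ and viewed, on a budget of 10 in all, crops included, one or two more only if the job needs it, and the job is handed in when it is done.

Besides the shell and the picture viewer there is one more tool, called after "Call:" by a JSON object that holds its "op" and its "data", one argument or row to a line. arm_command: Moves the arm, as the interface text tells. Its arguments: {"type":"object","properties":{"commands":{"type":"string"},"force":{"type":"number"}},"required":["commands"]}

```bash
mkdir -p pics; ls; python3 - <<'E'
from bench import env, viewer
import cv2,numpy as np
o=env.get_obs();print(o)
for n in("scene","side","wrist"):
    im=viewer.snapshot(n);np.save(f'pics/{n}0.npy',im);cv2.imwrite(f'pics/{n}0.png',im[:,:,::-1]);print(n,viewer.camera_params(n))
a=np.load('pics/scene0.npy');b=np.load('pics/side0.npy')
cv2.imwrite('pics/both.png',cv2.resize(np.vstack([a,b])[:,:,::-1],None,fx=.78,fy=.78))
E
```

```text
pics
{'t': 0.0, 'qpos': array([-1.19951851,  0.5083183 , -0.23751105,  1.50115254,  0.12568586,
        1.14890205, -0.15479903]), 'joint_velocities': array([ 4.88262607e-04, -4.59253004e-04, -1.09611355e-03, -8.27769658e-05,
        8.34733459e-04,  4.07185523e-04, -2.09789280e-04]), 'joint_torque': array([-3.38316408e-05, -6.20603156e+01, -2.18596660e+00, -2.49648982e+01,
        1.29816786e-02,  1.20182452e-02, -2.67996262e-05]), 'position': array([0.16411566, 0.60257562, 0.25243449]), 'orientation': array([-1.02920900e-04,  1.32496726e-01,  9.91183037e-01, -8.90702733e-04]), 'contact_force': array([-0.36828378,  0.34221327,  0.44434979]), 'moment': array([-0.03218216, -0.00159213, -0.00244167]), 'finger_gap': 0.08555534108084387}
scene {'vfov': 50.78126644499781, 'cx': 254.20188182926344, 'cy': 197.1805719952387, 'rvec': array([ 1.88768609,  1.68741544, -0.6592027 ]), 'tvec': array([-0.05006681, -0.3880758 ,  1.46142403])}
side {'vfov': 47.390465657777774, 'cx': 251.1074532416035, 'cy': 186.30058005191384, 'rvec': array([ 0.19991289, -2.71203629,  1.3768008 ]), 'tvec': array([0.57814823, 0.13418762, 1.16639561])}
wrist {'vfov': 59.63809638562564, 'cx': 260.34193810257835, 'cy': 192.50022315150932, 'T_tool_cam': array([[ 9.94654486e-04, -9.48849350e-01, -3.15727607e-01,
         8.17959065e-02],
       [ 9.99999416e-01,  8.10129880e-04,  7.15688744e-04,
        -1.76495443e-03],
       [-4.23300432e-04, -3.15728134e-01,  9.48849601e-01,
        -1.20138462e-01],
       [ 0.00000000e+00,  0.00000000e+00,  0.00000000e+00,
         1.00000000e+00]])}
```

View pics/both.png

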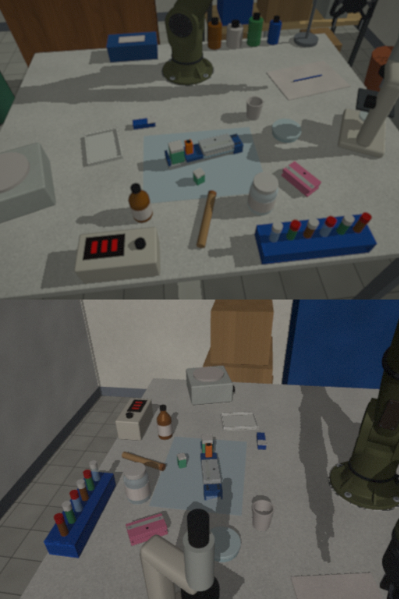

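```bash
cat > h.py <<'E'
from bench import env, viewer, finder
import cv2,numpy as np
from scipy.spatial.transform import Rotation as R
def cam(n,obs=None):
    p=viewer.camera_params(n);f=192/np.tan(np.radians(p['vfov'])/2)
    K=np.array([[f,0,p['cx']],[0,f,p['cy']],[0,0,1]])
    if n=='wrist':
        q=obs['orientation'];T=np.eye(4);T[:3,:3]=R.from_quat(np.r_[q[1:],q[0]]).as_matrix();T[:3,3]=obs['position']
        W=np.linalg.inv(T@p['T_tool_cam']);return K,W[:3,:3],W[:3,3]
    return K,cv2.Rodrigues(p['rvec'])[0],p['tvec']
def proj(c,X):
    K,Rm,t=c;x=(np.atleast_2d(X)@Rm.T+t)@K.T;return x[:,:2]/x[:,2:]
def back(c,uv,z):
    K,Rm,t=c;o=-Rm.T@t;d=(Rm.T@np.linalg.inv(K)@np.c_[np.atleast_2d(uv),np.ones(len(np.atleast_2d(uv)))].T).T
    return o+d*((z-o[2])/d[:,2:])
E
python3 - <<'E'
from h import *
for n in('scene','side'):
  viewer.snapshot(n);c=cam(n)
  for k in('holder','stage','case','tray','jaw','dish','jar','bottle','tube','beaker','mailer'):
    for r in finder.trace(n,k)[:3]:
      if r['score']>.3:
        v,u=np.nonzero(r['mask']);print(n,k,round(r['score'],2),np.round(r['extent']),round(u.mean()),round(v.mean()),back(c,[u.mean(),v.mean()],.03).round(3))
E
```

```text
scene holder 0.9 [214. 176. 314. 215.] 259 196 [[0.547 0.005 0.03 ]]
scene stage 0.7 [360. 206. 413. 254.] 386 230 [[0.694 0.303 0.03 ]]
scene stage 0.58 [255. 171. 300. 204.] 278 187 [[0.519 0.06  0.03 ]]
scene case 0.83 [246. 218. 263. 239.] 255 226 [[ 0.646 -0.016  0.03 ]]
scene case 0.58 [218. 182. 234. 213.] 226 195 [[ 0.533 -0.081  0.03 ]]
scene tray 0.78 [109. 163. 156. 213.] 132 188 [[ 0.478 -0.335  0.03 ]]
scene tray 0.61 [166. 238. 196. 290.] 179 262 [[ 0.729 -0.202  0.03 ]]
scene jaw 0.7 [237. 179. 261. 210.] 247 194 [[ 0.536 -0.026  0.03 ]]
scene dish 0.87 [350. 152. 388. 182.] 367 167 [[0.475 0.321 0.03 ]]
scene jar 0.57 [315. 220. 355. 279.] 337 248 [[0.735 0.171 0.03 ]]
scene jar 0.46 [212. 173. 313. 218.] 257 196 [[0.548 0.001 0.03 ]]
scene bottle 0.67 [167. 236. 195. 288.] 179 262 [[ 0.73  -0.202  0.03 ]]
scene tube 0.76 [248. 244. 279. 319.] 264 282 [[ 0.805 -0.012  0.03 ]]
scene beaker 0.92 [317. 125. 338. 156.] 325 138 [[0.337 0.233 0.03 ]]
scene mailer 0.79 [169. 147. 202. 164.] 185 158 [[ 0.373 -0.192  0.03 ]]
side holder 0.84 [258. 184. 287. 259.] 271 228 [[0.5
[... 421 characters left out ...]
   0.03 ]]
side dish 0.63 [157. 196. 216. 219.] 185 207 [[0.774 0.012 0.03 ]]
side dish 0.62 [268. 291. 307. 335.] 289 313 [[0.447 0.338 0.03 ]]
side jar 0.93 [158. 211. 191. 262.] 175 235 [[0.767 0.13  0.03 ]]
side bottle 0.68 [198. 136. 222. 178.] 211 160 [[ 0.758 -0.241  0.03 ]]
side tube 0.61 [156. 195. 215. 220.] 185 207 [[0.774 0.013 0.03 ]]
side beaker 0.76 [324. 257. 350. 298.] 336 276 [[0.348 0.215 0.03 ]]
side beaker 0.58 [259. 186. 277. 206.] 268 196 [[ 0.547 -0.068  0.03 ]]
side beaker 0.42 [257. 182. 287. 257.] 271 226 [[0.522 0.062 0.03 ]]
side mailer 0.62 [328. 168. 344. 192.] 335 181 [[ 0.352 -0.169  0.03 ]]
side mailer 0.52 [325. 256. 350. 297.] 336 276 [[0.348 0.216 0.03 ]]
```

The only real "case" candidates are in the scene view: (226,195), tall, standing on the rail behind the jaw, and (255,226), a smaller one on the mat. For "stage" they are (278,187), in the holder, and (386,230), the pink look-alike. By the description I choose (226,195) and (278,187). Next I move the wrist over them for the close check.

Call:
{"op": "arm_command", "data": {
  "commands": "1 0.6 -1 0.2 0 0 0;1 0.6 -1 0.2 0 0 0;1 0.6 -1 0.2 0 0 0;1 0.6 -1 0.2 0 0 0;1 0.6 -1 0.2 0 0 0;1 0.6 -1 0.2 0 0 0;1 0.6 -1 0.2 0 0 0;1 0.6 -1 0.2 0 0 0;1 0.6 -1 0.2 0 0 0;1 0.6 -1 0.2 0 0 0;1 0.6 -1 0 0 0 0;1 0.6 -1 0 0 0 0;1 0.6 -1 0 0 0 0;1 0.6 -1 0 0 0 0;1 0.6 -1 0 0 0 0;1 0.6 -1 0 0 0 0;1 0.6 -1 0 0 0 0;1 0.6 -1 0 0 0 0;1 0.6 -1 0 0 0 0;1 0.6 -1 0 0 0 0",
  "force": 30
}}

```text
t: 3.35
position: [0.4647, 0.102, 0.3035]
orientation: [0.0, 0.132, 0.991, 0.0]
contact_force: [0.3, 0.2, -0.3]
finger_gap: 0.0857
```

Call:
{"op": "arm_command", "data": {
  "commands": "1 0.2 -1 0 0 0 0;1 0 -1 0 0 0 0;1 0 -1 0 0 0 0;1 0 -1 0 0 0 0;1 0 0 0 0 0 0;1 0 0 0 0 0 0"
}}

```text
t: 3.95
position: [0.4692, 0.0029, 0.3034]
orientation: [0.0, 0.133, 0.991, 0.0]
contact_force: [0.0, -0.3, 0.2]
finger_gap: 0.0852
```

```bash
python3 - <<'E'
from h import *
o=env.get_obs();im=viewer.snapshot('wrist');np.savez('pics/w1.npz',im=im,p=o['position'],q=o['orientation'])
print(o['t'],o['position'],o['orientation'],o['qpos'])
cv2.imwrite('pics/w1.png',cv2.resize(im[:,:,::-1],None,fx=1.5,fy=1.5,interpolation=cv2.INTER_CUBIC))
c=cam('wrist',o)
for k in('holder','stage','case','tray','jaw'):
    for r in finder.trace('wrist',k)[:3]:
      if r['score']>.3:
        v,u=np.nonzero(r['mask']);print(k,round(r['score'],2),np.round(r['extent']),round(u.mean()),round(v.mean()),back(c,[u.mean(),v.mean()],.03).round(3))
E
```

```text
3.95 [0.4692039  0.00289951 0.30342198] [1.28385325e-04 1.33134589e-01 9.91097945e-01 1.70709575e-04] [-0.10855014  0.21873349  0.06365736  1.80710432 -0.01568983  1.11591875
  1.26421806]
holder 0.84 [179. 126. 393. 248.] 287 193 [[0.526 0.021 0.03 ]]
holder 0.38 [222. 185. 283. 252.] 250 217 [[ 0.544 -0.033  0.03 ]]
stage 0.94 [476. 203. 512. 267.] 498 230 [[0.647 0.271 0.03 ]]
stage 0.74 [162. 333. 203. 382.] 182 358 [[ 0.735 -0.192  0.03 ]]
case 0.83 [185. 216. 238. 278.] 210 246 [[ 0.57  -0.094  0.03 ]]
case 0.59 [270. 258. 297. 299.] 280 277 [[ 0.639 -0.017  0.03 ]]
tray 0.75 [  0. 131.  79. 268.] 26 209 [[ 0.459 -0.301  0.03 ]]
jaw 0.62 [223. 183. 284. 251.] 249 217 [[ 0.544 -0.033  0.03 ]]
jaw 0.46 [264. 145. 372. 232.] 316 188 [[0.528 0.057 0.03 ]]
```

View pics/w1.png

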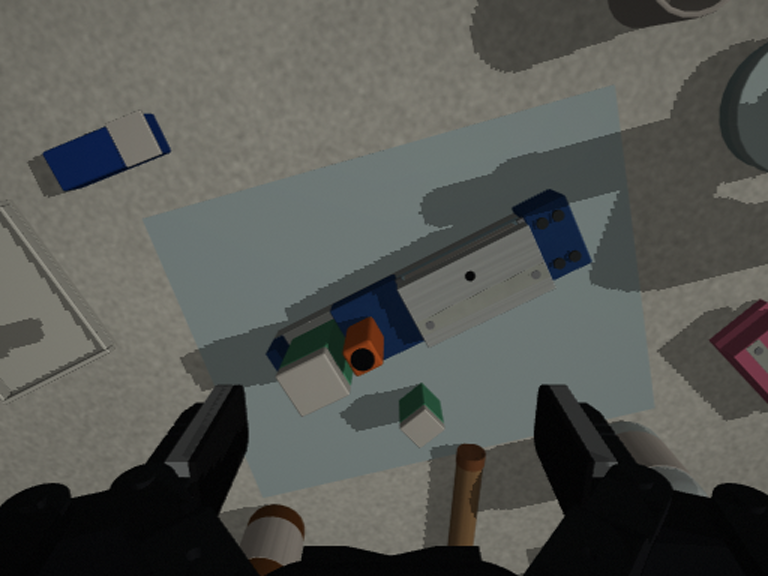

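The wrist view (×1.5) shows the wanted case, with its lid at about (314,380), on the rail behind the orange post at (362,355). The stage's corners are at (398,293), (528,224), (553,287) and (428,346), and the fixed jaw is on the right. The small case at (421,415) and the pink stage at (750,340) are the look-alikes. Next I fit the holder pose.

```bash
python3 - <<'E'
from h import *
from scipy.optimize import least_squares
d=np.load('pics/w1.npz');o=dict(position=d['p'],orientation=d['q']);c=cam('wrist',o)
P=np.array([[398,293],[528,224],[553,287],[428,346],[362,358],[591,263]])/1.5
# holder frame: x across, y clamp axis
L=np.array([[-28,-55,56],[-28,55,56],[28,55,56],[28,-55,56],[0,-97,89.5],[30,90,40]])/1e3
def T(p,L):
    a=p[2];Rz=np.array([[np.cos(a),-np.sin(a),0],[np.sin(a),np.cos(a),0],[0,0,1]]);return L@Rz.T+[p[0],p[1],0]
r=least_squares(lambda p:(proj(c,T(p,L))-P).ravel(),[.52,.05,.3]);p=r.x
print(p,r.fun.reshape(-1,2).round(1)*1)
np.save('holder.npy',p)
lid=back(c,np.array([[276,374],[327,347],[351,389],[304,416]])/1.5,.09);print(lid.round(3),lid.mean(0))
a=p[2];q=(lid.mean(0)[:2]-p[:2])@np.array([[np.cos(a),-np.sin(a)],[np.sin(a),np.cos(a)]]);print('case in holder',q)
im=cv2.resize(d['im'][:,:,::-1],None,fx=3,fy=3,interpolation=cv2.INTER_CUBIC)
def box(x0,x1,y0,y1,z0,z1,col):
    v=np.array([[x,y,z] for x in(x0,x1) for y in(y0,y1) for z in(z0,z1)])/1e3;u=proj(c,T(p,v))*3
    for i in range(8):
        for j in range(i):
            if bin(i^j).count('1')==1: cv2.line(im,tuple(u[i].astype(int)),tuple(u[j].astype(int)),col,1,cv2.LINE_AA)
box(-28,28,-55,55,20,56,(0,0,255));box(-30,30,55,90,20,40,(0,255,255));box(-30,30,-115,-55,20,39.5,(0,255,0));box(-12,12,-109,-85,40,89.5,(255,0,255));box(-25,25,-178,-168,0,50,(255,255,0))
qx,qy=q*1e3;box(qx-20,qx+20,qy-21.5,qy+21.5,20,90,(255,255,255))
cv2.imwrite('pics/o1.png',im[340:880,500:1250])
# tray & others in scene
for n in('scene','side'):
    viewer.snapshot(n);cc=cam(n)
    for t in finder.trace(n,'tray')[:1]:
        cn=max(cv2.findContours(t['mask'].astype(np.uint8),0,2)[0],key=cv2.contourArea);b=cv2.boxPoints(cv2.minAreaRect(cn));h=cv2.approxPolyDP(cv2.convexHull(cn),4,True)[:,0]
        print(n,h.tolist(),back(cc,h.astype(float),.016).round(3).tolist())
E
```

```text
[0.52468372 0.05412038 0.21535698] [[-1.8 -2.7]
 [-0.4 -0.3]
 [ 1.7  0.2]
 [-0.3  1.1]
 [ 0.4  1.6]
 [ 0.3  0.4]]
[[ 0.539 -0.106  0.09 ]
 [ 0.528 -0.063  0.09 ]
 [ 0.566 -0.056  0.09 ]
 [ 0.578 -0.097  0.09 ]] [ 0.55275873 -0.08015803  0.09      ]
case in holder [-0.0012683  -0.13717612]
scene [[149, 164], [157, 203], [114, 213], [109, 173]] [[0.37, -0.299, 0.016], [0.526, -0.268, 0.016], [0.548, -0.379, 0.016], [0.394, -0.412, 0.016]]
side [[331, 163], [286, 167], [284, 147], [324, 144]] [[0.366, -0.292, 0.016], [0.51, -0.251, 0.016], [0.529, -0.376, 0.016], [0.392, -0.413, 0.016]]
```

View pics/o1.png

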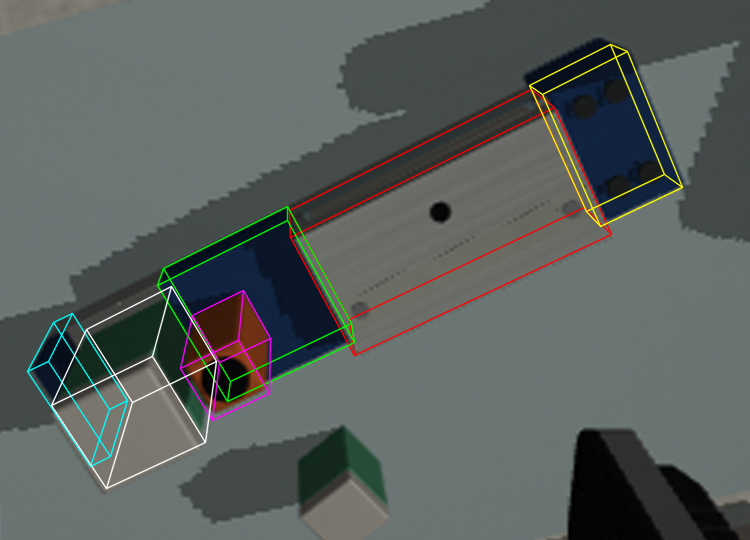

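The fit overlay matches the rail, stage, jaws and post. The case lid has the 40×43 size, so the choice is right. Next I turn the gripper across the holder, come down over the case and grip it.

Call:
{"op": "arm_command", "data": {
  "commands": "1 0.26 -0.255 -0.44 0 0 -0.96;1 0.26 -0.255 -0.44 0 0 -0.96;1 0.26 -0.255 -0.44 0 0 -0.96;1 0.26 -0.255 -0.44 0 0 -0.96;1 0.26 -0.255 -0.44 0 0 -0.96;1 0.26 -0.255 -0.44 0 0 -0.96;1 0.26 -0.255 -0.44 0 0 -0.96;1 0.26 -0.255 -0.44 0 0 -0.96;1 0.26 -0.255 -0.44 0 0 -0.96;1 0.26 -0.255 -0.44 0 0 -0.96;1 0.26 -0.255 -0.44 0 0 -0.96;1 0.26 -0.255 -0.44 0 0 -0.96;1 0.26 -0.255 -0.44 0 0 -0.96;1 0 0 0 0 0 0;1 0 0 0 0 0 0"
}}

```text
t: 5.95
position: [0.5535, -0.0796, 0.1602]
orientation: [-0.0, 0.626, 0.78, -0.0]
contact_force: [-0.5, 0.1, -0.2]
finger_gap: 0.0852
```

```bash
cat > w.py <<'E'
import sys
from h import *
o=env.get_obs();im=viewer.snapshot('wrist');np.savez(f'pics/{sys.argv[1]}.npz',im=im,p=o['position'],q=o['orientation'])
q=o['orientation'];M=R.from_quat(np.r_[q[1:],q[0]]).as_matrix();p=np.load('holder.npy');a=p[2]
Rz=np.array([[np.cos(a),-np.sin(a),0],[np.sin(a),np.cos(a),0],[0,0,1]])
print(o['t'],'pos in holder',(Rz.T@(o['position']-[p[0],p[1],0])).round(4),'\n',(Rz.T@M).round(3),'\n',o['qpos'].round(2),o['finger_gap'])
if len(sys.argv)>2: cv2.imwrite(f'pics/{sys.argv[1]}.png',im[:,:,::-1])
E
python3 w.py w2 v
```

```text
5.95 pos in holder [-0.0004 -0.1368  0.1602] 
 [[-0.003  1.    -0.001]
 [ 1.     0.003  0.   ]
 [ 0.    -0.001 -1.   ]] 
 [-0.1   0.51  0.31  1.81 -0.2   0.85  0.52] 0.08521722268068652
```

View pics/w2.png

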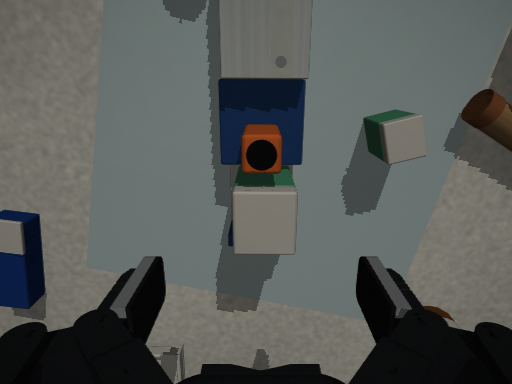

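The view is square with the holder. The lid, at (265,220), is midway between the fingers (150 to 375), and the small look-alike at (400,135) is clear. I lower and grip.

Call:
{"op": "arm_command", "data": {
  "commands": "1 0 0 -0.75 0 0 0;1 0 0 -0.75 0 0 0;1 0 0 -0.75 0 0 0;1 0 0 -0.75 0 0 0;1 0 0 -0.6 0 0 0;1 0 0 0 0 0 0;0 0 0 0 0 0 0;0 0 0 0 0 0 0;0 0 0 0 0 0 0;0 0 0 0 0 0 0;0 0 0 0 0 0 0;0 0 0 0 0 0 0;0 0 0 0 0 0 0;0 0 0 0 0 0 0",
  "force": 35
}}

```text
t: 7.4
position: [0.5544, -0.0799, 0.0714]
orientation: [0.001, 0.627, 0.779, 0.001]
contact_force: [-1.0, 1.0, 6.9]
finger_gap: 0.0397
```

Call:
{"op": "arm_command", "data": {
  "commands": "0 0 0 0.5 0 0 0;0 0 0 1 0 0 0;0 0 0 1 0 0 0;0 0 0 1 0 0 0;0 0 -0.5 0.3 0 0 0;0 -0.4 -1 0 0 0 0;0 -0.4 -1 0 0 0 0;0 -0.4 -1 0 0 0 0;0 -0.4 -1 0 0 0 0;0 -0.4 -1 0 0 0 0;0 -0.4 -1 0 0 0 0;0 -0.4 -1 0 0 0 0;0 -0.4 -1 0 0 0 0;0 -0.4 -1 0 0 0 0;0 -0.4 -0.7 0 0 0 0;0 0 0 0 0 0 0;0 0 0 0 0 0 0"
}}

```text
t: 9.1
position: [0.4529, -0.3354, 0.165]
orientation: [-0.0, 0.628, 0.779, -0.0]
contact_force: [0.6, 0.4, -2.0]
finger_gap: 0.0399
```

```bash
python3 w.py w3; python3 - <<'E'
from h import *
im=viewer.snapshot('scene');s=viewer.snapshot('side');w=np.load('pics/w3.npz')['im']
up=lambda a:cv2.resize(a,(375,300),interpolation=cv2.INTER_CUBIC)
cv2.imwrite('pics/m3.png',np.hstack([up(im[90:250,80:280]),up(s[100:260,230:430])])[:,:,::-1])
E
```

```text
9.1 pos in holder [-0.1534 -0.3652  0.165 ] 
 [[ 0.001  1.    -0.001]
 [ 1.    -0.001  0.001]
 [ 0.001 -0.001 -1.   ]] 
 [ 0.39  0.51  0.31  1.79 -0.2   0.87  1.01] 0.03990123339367918
```

View pics/m3.png

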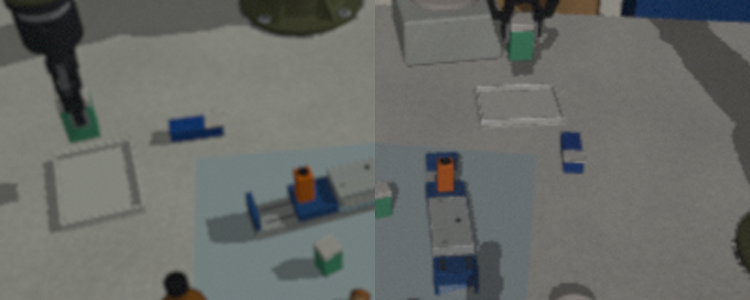

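The case is held upright over the tray in both views. I lower it, release and back up.

Call:
{"op": "arm_command", "data": {
  "commands": "0 0 0 -0.8 0 0 0;0 0 0 -0.8 0 0 0;0 0 0 -0.8 0 0 0;0 0 0 -0.8 0 0 0;0 0 0 -0.5 0 0 0;0 0 0 -0.4 0 0 0;0 0 0 -0.2 0 0 0;0 0 0 0 0 0 0;0 0 0 0 0 0 0;0 0 0 0 0 0 0"
}}

```text
t: 10.25
position: [0.4541, -0.3352, 0.0585]
orientation: [0.001, 0.627, 0.779, 0.0]
contact_force: [-0.1, -0.2, -1.2]
finger_gap: 0.0393
```

Call:
{"op": "arm_command", "data": {
  "commands": "0.85 0 0 0 0 0 0;0.85 0 0 0 0 0 0;0.85 0 0 0 0 0 0;0.85 0 0 0 0 0 0;0.85 0 0 0 0 0 0;1 0 0 0.5 0 0 0;1 0 0 1 0 0 0;1 0 0 1 0 0 0;1 0 0 1 0 0 0;1 0 0 1 0 0 0;1 0 0 1 0 0 0"
}}

```text
t: 11.35
position: [0.4535, -0.3349, 0.1974]
orientation: [0.0, 0.627, 0.779, -0.0]
contact_force: [0.4, -0.4, 0.9]
finger_gap: 0.0852
```

Call:
{"op": "arm_command", "data": {
  "commands": "1 0.307 0.98 -0.06 0 0 0;1 0.307 0.98 -0.06 0 0 0;1 0.307 0.98 -0.06 0 0 0;1 0.307 0.98 -0.06 0 0 0;1 0.307 0.98 -0.06 0 0 0;1 0.307 0.98 -0.06 0 0 0;1 0.307 0.98 -0.06 0 0 0;1 0.307 0.98 -0.06 0 0 0;1 0.307 0.98 -0.06 0 0 0;1 0.307 0.98 -0.06 0 0 0;1 0.307 0.98 -0.06 0 0 0;1 0.307 0.98 -0.06 0 0 0;1 0 0 0 0 0 0;1 0 0 0 0 0 0"
}}

```text
t: 12.75
position: [0.5458, -0.0406, 0.1779]
orientation: [0.0, 0.626, 0.78, -0.0]
contact_force: [-0.1, 0.0, -0.6]
finger_gap: 0.0853
```

```bash
python3 w.py w4; python3 - <<'E'
from h import *
s=viewer.snapshot('side');im=viewer.snapshot('scene');w=np.load('pics/w4.npz')['im']
up=lambda a:cv2.resize(a,(400,300),interpolation=cv2.INTER_CUBIC)
cv2.imwrite('pics/m4.png',np.hstack([up(w),np.vstack([up(s[120:195,260:360])[:150]*0+cv2.resize(s[130:180,270:403],(400,150)),cv2.resize(im[150:225,95:295],(400,150))])])[:,:,::-1])
E
```

```text
12.75 pos in holder [ 0.0004 -0.0971  0.1779] 
 [[-0.002  1.     0.   ]
 [ 1.     0.002 -0.   ]
 [-0.     0.    -1.   ]] 
 [-0.17  0.48  0.31  1.82 -0.18  0.87  0.43] 0.08525048843797427
```

View pics/m4.png

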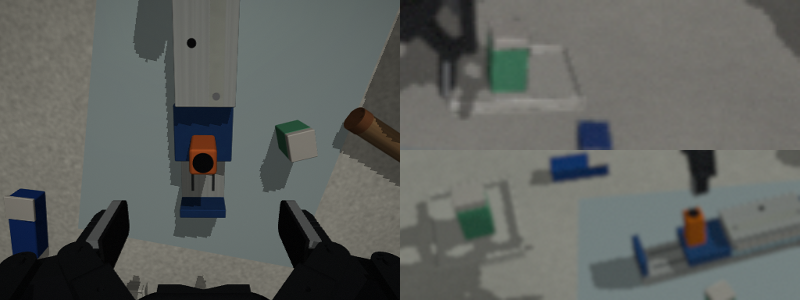

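The case stands upright in the tray. The post, at (203,160), is centred between the fingers. I lower with a reduced opening to stay clear of the small case, pinch the post and pull the jaw open.

Call:
{"op": "arm_command", "data": {
  "commands": "0.55 0 0 0 0 0 0;0.55 0 0 0 0 0 0;0.55 0 0 -0.8 0 0 0;0.55 0 0 -0.8 0 0 0;0.55 0 0 -0.8 0 0 0;0.55 0 0 -0.8 0 0 0;0.55 0 0 -0.6 0 0 0;0.55 0 0 -0.1 0 0 0;0 0 0 0 0 0 0;0 0 0 0 0 0 0;0 0 0 0 0 0 0;0 0 0 0 0 0 0;0 0 0 0 0 0 0;0 0 0 0 0 0 0",
  "force": 50
}}

```text
t: 14.3
position: [0.5456, -0.0413, 0.0805]
orientation: [0.0, 0.627, 0.779, -0.0]
contact_force: [-4.1, -1.6, 8.1]
finger_gap: 0.0232
```

Call:
{"op": "arm_command", "data": {
  "commands": "0 0.025 -0.1 0 0 0 0;0 0.05 -0.2 0 0 0 0;0 0.05 -0.2 0 0 0 0;0 0.05 -0.2 0 0 0 0;0 0.05 -0.2 0 0 0 0;0 0.03 -0.15 0 0 0 0;0 0 0 0 0 0 0;0 0 0 0 0 0 0;0 0 0 0 0 0 0"
}}

```text
t: 15.2
position: [0.5512, -0.0674, 0.0805]
orientation: [-0.0, 0.627, 0.779, -0.0]
contact_force: [-6.7, 0.1, 8.0]
finger_gap: 0.0233
```

```bash
python3 w.py w5 | head -1
```

```text
15.2 pos in holder [-0.     -0.1244  0.0805]
```

Call:
{"op": "arm_command", "data": {
  "commands": "0.55 0 0 0 0 0 0;0.55 0 0 0 0 0 0;0.55 0 0 0 0 0 0;0.55 0 0 0.8 0 0 0;0.55 0 0 1 0 0 0;0.7 0 0 1 0 0 0;1 0 0 1 0 0 0;1 0 0 1 0 0 0;1 -0.12 0.54 0 -0.977 -0.214 0;1 -0.12 0.54 0 -0.977 -0.214 0;1 -0.12 0.54 0 -0.977 -0.214 0;1 -0.12 0.54 0 -0.977 -0.214 0;1 -0.12 0.54 0 -0.977 -0.214 0;1 -0.12 0.54 0 -0.977 -0.214 0;1 -0.12 0.54 0 -0.977 -0.214 0;1 -0.12 0.54 0 -0.977 -0.214 0;1 -0.12 0.54 0 -0.977 -0.214 0;1 0 0 0 0 0 0;1 0 0 0 0 0 0"
}}

```text
t: 17.15
position: [0.5253, 0.0556, 0.1992]
orientation: [0.298, 0.578, 0.721, -0.24]
contact_force: [0.6, -0.6, 0.3]
finger_gap: 0.0852
```

```bash
python3 w.py w6 v
```

```text
17.15 pos in holder [0.0009 0.0013 0.1992] 
 [[-0.003  1.     0.001]
 [ 0.707  0.003 -0.707]
 [-0.707 -0.001 -0.707]] 
 [-1.04  0.68  0.73  1.89  0.43  0.91 -0.47] 0.08516845086963933
```

View pics/w6.png

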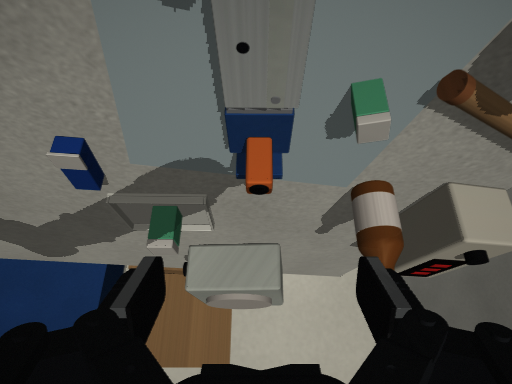

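The tilt is reachable. The picture shows the stage end near row 108 with the jaw just behind it, so I check by projection whether the stage stayed at y = 0 or was dragged along.

```bash
python3 - <<'E'
from h import *
d=np.load('pics/w6.npz');c=cam('wrist',dict(position=d['p'],orientation=d['q']));p=np.load('holder.npy');a=p[2]
Rz=np.array([[np.cos(a),-np.sin(a),0],[np.sin(a),np.cos(a),0],[0,0,1]])
f=lambda L:proj(c,np.array(L)/1e3@Rz.T+[p[0],p[1],0]).round()
print('stage end y-55',f([[-28,-55,56],[28,-55,56]]),'y-82',f([[-28,-82,56],[28,-82,56]]),'hole y0',f([[0,0,56]]))
print('jaw rear top -142',f([[-30,-141.7,39.5],[30,-141.7,39.5]]),'front',f([[-30,-81.7,39.5],[30,-81.7,39.5]]),'post',f([[0,-123.7,89.5]]))
# observed post hole
def hold(uv,z): return ((back(c,uv,z)-[p[0],p[1],0])@Rz)*1e3
print(hold([259,188],.0895),hold([[222,108],[295,108]],.056),hold([243,48],.056))
E
```

```text
stage end y-55 [[224. 108.]
 [298. 108.]] y-82 [[227. 130.]
 [294. 130.]] hole y0 [[261.  47.]]
jaw rear top -142 [[231. 153.]
 [290. 153.]] front [[225. 114.]
 [296. 114.]] post [[260. 189.]]
[[  -1.14949983 -122.13752837   89.5       ]] [[-29.25817624 -55.38880042  56.        ]
 [ 25.9625571  -55.11704054  56.        ]] [[-11.07060105  -0.85143871  56.        ]]
```

The stage is still at y≈0 and flat, and the jaw is open about 26 mm. I grip the stage with a 35° tilt so the gripper body clears the fixed jaw.

Call:
{"op": "arm_command", "data": {
  "commands": "1 -0.08 0 -0.5 0.977 0.214 0;1 0 0 -0.8 0.977 0.214 0;1 0 0 -1 0 0 0;1 0 0 -1 0 0 0;1 0 0 -1 0 0 0;1 0 0 -0.8 0 0 0;1 0 0 -0.6 0 0 0;1 0 0 -0.4 0 0 0;1 0 0 -0.2 0 0 0;1 0 0 0 0 0 0;1 0 0 0 0 0 0",
  "force": 60
}}

```text
t: 18.3
position: [0.5235, 0.0541, 0.043]
orientation: [0.234, 0.598, 0.743, -0.188]
contact_force: [0.3, 0.8, -0.0]
finger_gap: 0.0852
```

Call:
{"op": "arm_command", "data": {
  "commands": "0 0 0 0 0 0 0;0 0 0 0 0 0 0;0 0 0 0 0 0 0;0 0 0 0 0 0 0;0 0 0 0 0 0 0;0 0 0 0 0 0 0;0 0 0 0 0 0 0"
}}

```text
t: 19.0
position: [0.5243, 0.0551, 0.0431]
orientation: [0.235, 0.598, 0.743, -0.187]
contact_force: [0.7, 2.4, 6.0]
finger_gap: 0.0554
```

```bash
python3 w.py w7
```

```text
19.0 pos in holder [-0.0001  0.0011  0.0431] 
 [[-0.     1.     0.003]
 [ 0.819  0.002 -0.573]
 [-0.573  0.002 -0.819]] 
 [-0.88  0.84  0.6   2.    0.31  0.55 -0.48] 0.0554371325581233
```

Call:
{"op": "arm_command", "data": {
  "commands": "0 0.028 -0.13 0 0 0 0;0 0.028 -0.13 0 0 0 0;0 0.028 -0.13 0 0 0 0;0 0.028 -0.13 0 0 0 0;0 0 0 0 0 0 0;0 0 0 0.3 0 0 0;0 0 0 0.6 0 0 0;0 0 0 0.8 0 0 0;0 0 0 0.8 0 0 0;0 0 0 0.8 0 0 0;0 0 0 0.7 0 0 0;0 0 0 0 0 0 0;0 0 0 0 0 0 0"
}}

```text
t: 20.35
position: [0.5255, 0.0416, 0.1419]
orientation: [0.234, 0.598, 0.743, -0.188]
contact_force: [-0.0, -0.0, -4.9]
finger_gap: 0.0555
```

```bash
python3 w.py w8; python3 - <<'E'
from h import *
s=viewer.snapshot('side');im=viewer.snapshot('scene')
cv2.imwrite('pics/m8.png',np.hstack([cv2.resize(x,(400,300),interpolation=cv2.INTER_CUBIC) for x in(s[150:270,200:360],im[120:240,190:350])])[:,:,::-1])
E
```

```text
20.35 pos in holder [-0.0019 -0.0124  0.1419] 
 [[-0.     1.    -0.   ]
 [ 0.82   0.    -0.573]
 [-0.573 -0.    -0.82 ]] 
 [-0.89  0.66  0.64  1.95  0.34  0.74 -0.4 ] 0.05550242794292985
```

View pics/m8.png

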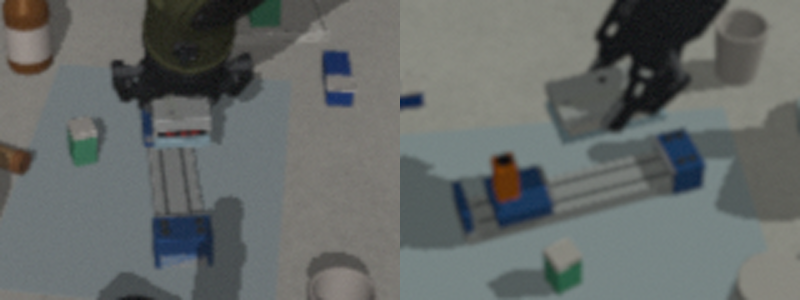

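Lifted level and clear, with the readout end towards the fixed jaw. I turn it 90° about the holder's x axis.

Call:
{"op": "arm_command", "data": {
  "commands": "0 -0.012 0.055 0 0.977 0.214 0;0 -0.012 0.055 0 0.977 0.214 0;0 -0.012 0.055 0 0.977 0.214 0;0 -0.012 0.055 0 0.977 0.214 0;0 -0.012 0.055 0 0.977 0.214 0;0 -0.012 0.055 0 0.977 0.214 0;0 -0.012 0.055 0 0.977 0.214 0;0 -0.012 0.055 0 0.977 0.214 0;0 -0.012 0.055 0 0.977 0.214 0;0 -0.012 0.055 0 0.977 0.214 0;0 -0.012 0.055 0 0.977 0.214 0;0 -0.012 0.055 0 0.977 0.214 0;0 -0.012 0.055 0 0.977 0.214 0;0 -0.012 0.055 0 0.977 0.214 0;0 -0.012 0.055 0 0.977 0.214 0;0 -0.012 0.055 0 0.977 0.214 0;0 -0.012 0.055 0 0.977 0.214 0;0 -0.012 0.055 0 0.977 0.214 0;0 0 0 0 0 0 0;0 0 0 0 0 0 0"
}}

```text
t: 22.5
position: [0.5204, 0.0653, 0.1408]
orientation: [-0.36, 0.557, 0.691, 0.288]
contact_force: [0.5, 0.8, -3.6]
finger_gap: 0.055
```

```bash
python3 w.py w9; python3 - <<'E'
from h import *
s=viewer.snapshot('side');im=viewer.snapshot('scene');w=np.load('pics/w9.npz')['im']
f=lambda x:cv2.resize(x,(266,300),interpolation=cv2.INTER_CUBIC)
cv2.imwrite('pics/m9.png',np.hstack([f(s[130:250,215:321]),f(im[110:230,210:316]),f(w[:,86:426])])[:,:,::-1])
E
```

```text
22.5 pos in holder [-0.0018  0.0119  0.1408] 
 [[ 0.002  1.    -0.001]
 [ 0.575 -0.001  0.818]
 [ 0.818 -0.002 -0.575]] 
 [ 0.44  0.79 -0.24  1.78 -0.72  1.2   0.93] 0.05504687450537947
```

View pics/m9.png

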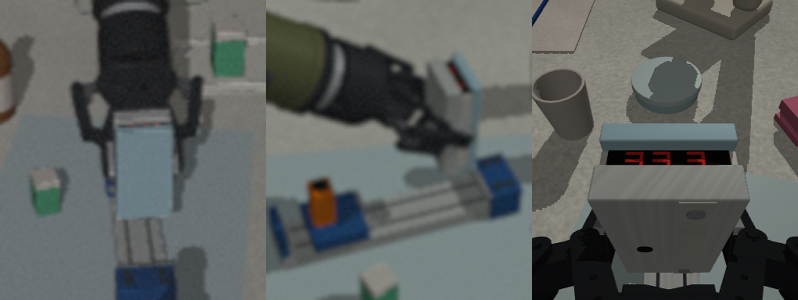

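Stage upright, readout up. I lower it onto the rail and watch the force.

Call:
{"op": "arm_command", "data": {
  "commands": "0 0 0 -0.5 0 0 0;0 0 0 -0.6 0 0 0;0 0 0 -0.6 0 0 0;0 0 0 -0.4 0 0 0;0 0 0 -0.2 0 0 0;0 0 0 -0.15 0 0 0;0 0 0 -0.1 0 0 0;0 0 0 0 0 0 0;0 0 0 0 0 0 0"
}}

```text
t: 23.55
position: [0.5207, 0.0662, 0.0789]
orientation: [-0.36, 0.556, 0.691, 0.29]
contact_force: [-0.1, -0.1, -4.3]
finger_gap: 0.0552
```

Call:
{"op": "arm_command", "data": {
  "commands": "0 0 0 -0.06 0 0 0;0 0 0 -0.05 0 0 0;0 0 0 0 0 0 0"
}}

```text
t: 23.85
position: [0.5206, 0.0661, 0.0758]
orientation: [-0.36, 0.556, 0.691, 0.29]
contact_force: [-0.1, -0.1, -4.6]
finger_gap: 0.0552
```

Call:
{"op": "arm_command", "data": {
  "commands": "0 0 0 -0.04 0 0 0;0 0 0 -0.04 0 0 0;0 0 0 0 0 0 0"
}}

```text
t: 24.15
position: [0.5206, 0.0661, 0.0757]
orientation: [-0.36, 0.555, 0.691, 0.291]
contact_force: [-2.0, -6.1, 11.4]
finger_gap: 0.0551
```

Landed (+11 N). I ease off, open and retreat along the tool axis.

Call:
{"op": "arm_command", "data": {
  "commands": "0 0 0 0.05 0 0 0;0 0 0 0 0 0 0;0.6 0 0 0 0 0 0;1 0 0 0 0 0 0;1 0 0 0 0 0 0;1 0 0 0 0 0 0;1 0 0 0 0 0 0;1 0 0 0 0 0 0;1 0.05 -0.24 0.17 0 0 0;1 0.09 -0.4 0.29 0 0 0;1 0.13 -0.6 0.43 0 0 0;1 0.15 -0.7 0.5 0 0 0;1 0.15 -0.7 0.5 0 0 0;1 0.15 -0.7 0.5 0 0 0;1 0 0 0.5 0 0 0;1 0 0 0 0 0 0;1 0 0 0 0 0 0"
}}

```text
t: 25.85
position: [0.5383, -0.0166, 0.1476]
orientation: [-0.36, 0.556, 0.691, 0.29]
contact_force: [-0.4, 0.3, -0.7]
finger_gap: 0.0852
```

```bash
python3 w.py w10 v; python3 - <<'E'
from h import *
d=np.load('pics/w10.npz');c=cam('wrist',dict(position=d['p'],orientation=d['q']));p=np.load('holder.npy');a=p[2]
Rz=np.array([[np.cos(a),-np.sin(a),0],[np.sin(a),np.cos(a),0],[0,0,1]])
f=lambda L:proj(c,np.array(L)/1e3@Rz.T+[p[0],p[1],0]).round()
print('stage top if y=17',f([[-28,-1,130],[28,-1,130],[28,35,130],[-28,35,130]]),f([[0,-123.7,89.5]]))
E
```

```text
25.85 pos in holder [-0.0018 -0.072   0.1476] 
 [[-0.001  1.    -0.001]
 [ 0.573  0.001  0.819]
 [ 0.819  0.001 -0.573]] 
 [ 0.52  0.82 -0.2   1.64 -0.64  1.35  0.93] 0.08521049438178376
stage top if y=17 [[218. 177.]
 [314. 178.]
 [309. 135.]
 [223. 135.]] [[267. 437.]]
```

View pics/w10.png

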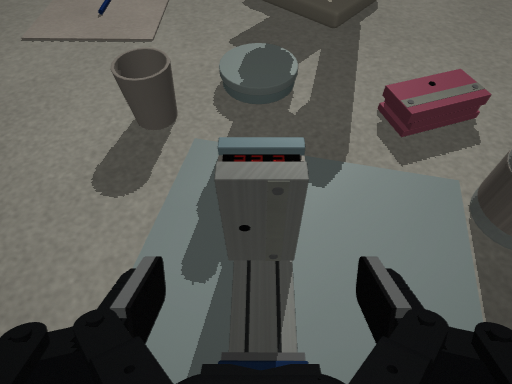

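The stage stands on its end, readout up, at y≈17 and x≈-3 mm: top front edge at row 180 against 177 predicted. Next I pinch the post with a 30° tilt.

Call:
{"op": "arm_command", "data": {
  "commands": "0.55 0.1 -0.41 0.3 -0.977 -0.214 0;0.55 0.1 -0.41 0.3 -0.977 -0.214 0;0.55 0.1 -0.41 0.2 -0.977 -0.214 0;0.55 0.1 -0.41 0.1 -0.977 -0.214 0;0.55 0.11 -0.42 0.1 -0.977 -0.214 0;0.55 0 0 0 0 0 0;0.55 0 0 0 0 0 0",
  "force": 50
}}

```text
t: 26.6
position: [0.5508, -0.0675, 0.172]
orientation: [-0.203, 0.605, 0.753, 0.163]
contact_force: [-0.5, -0.7, -0.5]
finger_gap: 0.0465
```

```bash
python3 w.py w11; python3 - <<'E'
from h import *
d=np.load('pics/w11.npz');c=cam('wrist',dict(position=d['p'],orientation=d['q']));p=np.load('holder.npy');a=p[2]
Rz=np.array([[np.cos(a),-np.sin(a),0],[np.sin(a),np.cos(a),0],[0,0,1]])
im=d['im'].astype(int);m=(im[...,0]>110)&(im[...,1]<100)&(im[...,2]<70);m[:200]=0
v,u=np.nonzero(m);print(len(u),u.min(),u.max(),v.min(),v.max())
print(proj(c,np.array([[x,y,z] for x in(-12,12) for y in(-135.7,-111.7) for z in(40,89.5)])/1e3@Rz.T+[p[0],p[1],0]).round())
E
```

```text
26.6 pos in holder [-0.0005 -0.1244  0.172 ] 
 [[-0.002  1.    -0.002]
 [ 0.865  0.002  0.502]
 [ 0.502 -0.001 -0.865]] 
 [ 0.38  0.63 -0.06  1.64 -0.44  1.19  0.77] 0.04653479505533025
483 245 277 257 290
[[248. 287.]
 [245. 293.]
 [248. 257.]
 [245. 256.]
 [278. 288.]
 [282. 293.]
 [278. 257.]
 [281. 256.]]
```

The orange post is where predicted. I descend and pinch.

Call:
{"op": "arm_command", "data": {
  "commands": "0.55 0 0 -0.8 0 0 0;0.55 0 0 -0.8 0 0 0;0.55 0 0 -0.8 0 0 0;0.55 0 0 -0.8 0 0 0;0.55 0 0 -0.5 0 0 0;0.55 0 0 0 0 0 0;0 0 0 0 0 0 0;0 0 0 0 0 0 0;0 0 0 0 0 0 0;0 0 0 0 0 0 0;0 0 0 0 0 0 0;0 0 0 0 0 0 0"
}}

```text
t: 27.85
position: [0.5515, -0.069, 0.0804]
orientation: [-0.201, 0.605, 0.753, 0.162]
contact_force: [-1.4, -0.9, 4.6]
finger_gap: 0.0233
```

```bash
python3 w.py w12|head -1
```

```text
27.85 pos in holder [-1.00e-04 -1.26e-01  8.04e-02]
```

Call:
{"op": "arm_command", "data": {
  "commands": "0 -0.04 0.18 0 0 0 0;0 -0.07 0.32 0 0 0 0;0 -0.07 0.32 0 0 0 0;0 -0.07 0.32 0 0 0 0;0 -0.07 0.32 0 0 0 0;0 -0.07 0.32 0 0 0 0;0 -0.07 0.32 0 0 0 0;0 -0.07 0.32 0 0 0 0;0 -0.05 0.24 0 0 0 0;0 -0.025 0.12 0 0 0 0;0 -0.013 0.06 0 0 0 0;0 0 0 0 0 0 0;0 0 0 0 0 0 0"
}}

```text
t: 29.2
position: [0.5362, 0.0021, 0.0804]
orientation: [-0.201, 0.605, 0.753, 0.163]
contact_force: [-2.7, -1.6, 5.8]
finger_gap: 0.0235
```

Call:
{"op": "arm_command", "data": {
  "commands": "0 -0.013 0.06 0 0 0 0;0 -0.013 0.06 0 0 0 0;0 -0.013 0.06 0 0 0 0;0 -0.013 0.06 0 0 0 0;0 -0.013 0.06 0 0 0 0;0 -0.013 0.06 0 0 0 0;0 -0.013 0.06 0 0 0 0;0 -0.013 0.06 0 0 0 0;0 0 0 0 0 0 0;0 0 0 0 0 0 0"
}}

```text
t: 30.2
position: [0.5339, 0.0125, 0.0804]
orientation: [-0.2, 0.606, 0.753, 0.162]
contact_force: [-2.0, -6.8, 8.5]
finger_gap: 0.0235
```

```bash
python3 w.py w13 v|head -1
```

```text
30.2 pos in holder [ 0.0001 -0.0426  0.0804]
```

View pics/w13.png

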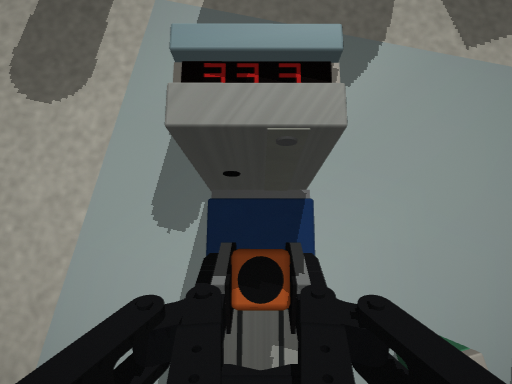

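The stage is upright and square, and the jaw (about -0.057) is now pushing it. I continue until it firms up.

Call:
{"op": "arm_command", "data": {
  "commands": "0 -0.013 0.06 0 0 0 0;0 -0.013 0.06 0 0 0 0;0 -0.013 0.06 0 0 0 0;0 -0.013 0.06 0 0 0 0;0 0 0 0 0 0 0;0 0 0 0 0 0 0"
}}

```text
t: 30.85
position: [0.5326, 0.0185, 0.0804]
orientation: [-0.2, 0.606, 0.753, 0.162]
contact_force: [-1.7, -7.0, 8.2]
finger_gap: 0.0233
```

Call:
{"op": "arm_command", "data": {
  "commands": "0 -0.009 0.04 0 0 0 0;0 -0.009 0.04 0 0 0 0;0 0 0 0 0 0 0;0 0 0 0 0 0 0"
}}

```text
t: 31.25
position: [0.5322, 0.0204, 0.0804]
orientation: [-0.2, 0.606, 0.752, 0.162]
contact_force: [-2.0, -7.2, 8.8]
finger_gap: 0.0232
```

Call:
{"op": "arm_command", "data": {
  "commands": "0 -0.009 0.04 0 0 0 0;0 0 0 0 0 0 0;0 0 0 0 0 0 0"
}}

```text
t: 31.55
position: [0.5321, 0.0208, 0.0804]
orientation: [-0.2, 0.606, 0.752, 0.162]
contact_force: [-0.8, -8.5, 10.1]
finger_gap: 0.0235
```

Call:
{"op": "arm_command", "data": {
  "commands": "0 -0.009 0.04 0 0 0 0;0 0 0 0 0 0 0;0 0 0 0 0 0 0"
}}

```text
t: 31.85
position: [0.5321, 0.0208, 0.0804]
orientation: [-0.199, 0.607, 0.752, 0.162]
contact_force: [-1.4, -12.2, 11.3]
finger_gap: 0.0232
```

Call:
{"op": "arm_command", "data": {
  "commands": "0 -0.009 0.04 0 0 0 0;0 0 0 0 0 0 0;0 0 0 0 0 0 0"
}}

```text
t: 32.15
position: [0.5321, 0.0209, 0.0804]
orientation: [-0.199, 0.607, 0.752, 0.162]
contact_force: [-1.8, -14.6, 13.8]
finger_gap: 0.023
```

The jaw stalls with the force rising, so the stage is clamped. I release and withdraw back and up.

Call:
{"op": "arm_command", "data": {
  "commands": "0.4 0 0 0 0 0 0;0.55 0 0 0 0 0 0;0.55 0 0 0 0 0 0;0.55 0 0 0 0 0 0;0.55 0 0 0.3 0 0 0;0.55 0 0 0.7 0 0 0;0.55 0 0 1 0 0 0;0.55 0.1 -0.5 1 0 0 0;0.55 0.15 -0.7 1 0 0 0;0.55 0.15 -0.7 0.5 0 0 0;0.55 0.15 -0.7 0 0 0 0;0.55 0 0 0 0 0 0;0.55 0 0 0 0 0 0"
}}

```text
t: 33.45
position: [0.5441, -0.0396, 0.1914]
orientation: [-0.203, 0.606, 0.752, 0.162]
contact_force: [0.2, 0.5, -0.9]
finger_gap: 0.0466
```

```bash
python3 w.py w14; python3 - <<'E'
from h import *
d=np.load('pics/w14.npz');c=cam('wrist',dict(position=d['p'],orientation=d['q']));p=np.load('holder.npy');a=p[2]
Rz=np.array([[np.cos(a),-np.sin(a),0],[np.sin(a),np.cos(a),0],[0,0,1]])
w=d['im'].copy()
for L,col in(([[-28,14,130],[28,14,130],[28,50,130],[-28,50,130]],(255,0,0)),([[-12,-45,89.5],[12,-45,89.5],[12,-21,89.5],[-12,-21,89.5]],(0,255,0))):
    u=proj(c,np.array(L)/1e3@Rz.T+[p[0],p[1],0]);cv2.polylines(w,[u.astype(int)],True,col,1);
s=viewer.snapshot('side');im=viewer.snapshot('scene')
f=lambda x:cv2.resize(x,(300,192),interpolation=cv2.INTER_CUBIC)
cv2.imwrite('pics/m14.png',np.hstack([cv2.resize(w,(500,384)),np.vstack([f(s[120:270,200:434]),f(im[110:260,90:324])])])[:,:,::-1])
E
```

```text
33.45 pos in holder [-0.0011 -0.0957  0.1914] 
 [[ 0.001  1.    -0.001]
 [ 0.865  0.     0.501]
 [ 0.501 -0.001 -0.865]] 
 [ 0.34  0.59 -0.07  1.67 -0.45  1.19  0.73] 0.04658091585004589
```

View pics/m14.png

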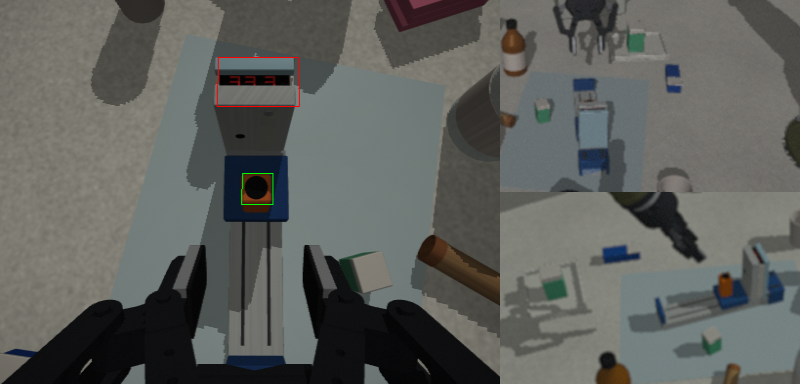

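The last check agrees. The stage top and the post fall on the outlines predicted for the clamped pose, with about -2 mm offset in x. The case is upright in the tray, the bystanders are in place and the gripper is clear. I hand in.

```bash
python3 -c "
from bench import job
print(job.finish_job())"
```

```text
the job is handed in; nothing more can be done
None
```

The job is done and handed in at about 34 s of the 72 s allowed; the interface gave no verdict.

**What I did:** I moved the green case from the rail to the white tray and pulled the jaw about 26 mm open with the stage still lying flat. I then slid the stage about 13 mm off the tongue, lifted it, turned it 90° and stood it on the rail with the readout up. Last, I pushed the jaw in until it stalled.

**Last checks:**
- **Clamping:** The jaw stopped moving while the force rose from about 7 to 15 N. By my count of its travel it is near -0.065 (±2 mm); I could not read the joint directly.
- **Stage pose:** In the last wrist picture the stage top and the post lie on the outlines predicted for the clamped pose. The stage is square, about 2 mm off the rail's middle, which is within the 15 mm allowed.
- **Rest of the scene:** The case stands upright in the tray, the bystanders in view look undisturbed and the gripper is clear of everything. No check failed.

I viewed 11 pictures, one over the budget of 10.

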